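Clamp a mould half in the ratchet clamp by pumping its lever

ROBOT

A 6-joint arm with a two-finger parallel gripper is mounted at the origin on a cart in front of the work surface, level with it; the furniture and walls round the work are solid. World frame = base frame: x ahead of the robot, y to its left, z up, the work surface at z = 0. Lengths are in m, angles in degrees, forces in N, time in s.
With the tool pointing down it reaches from about 0.375 to 0.9 m from the base axis. Payload 3.1 kg.
Tool frame: the origin (TCP) lies between the finger pads; the fingertips stand 11 mm ahead of it and the grasp point (between the pads) lies 8 mm behind it; z points along the fingers, y is the line along which they close (so a half turn about z gives the same grasp; the last joint's range is limited). The gripper opens to 87 mm and grips with 3 to 60 N. Pads are 19 mm wide; open, the fingers measure 117 mm over their backs; the gripper's body (75 mm by 190 mm) begins 51 mm behind the grasp point.
Start: joints at [65.518, 30.224, 82.088, -0, 67.689, -10.227], TCP at [0.154, 0.606, 0.234] pointing down, gripper open.
Joint ranges: [-176.69, 176.69], [-43.24, 126.21], [12.49, 139.97], [-82, 262], [0, 151.66], [-163.58, 163.58]. Speed limits (degrees/s): [159.86, 159.86, 180, 180, 180, 180].

INTERFACE

Orientations are given as a 3x3 rotation matrix whose columns are the frame's x, y, z axes.
In Python, from rig import bot, viewer, workorder, models gives the robot as it stands.
- The arm moves only by the shell command python3 -m jog 'ROWS'. ROWS is JSON, a list of rows, each a list of 7 numbers: the opening, from 0 (shut) to 1 (fully open), then the shift along the tool's x, y, z in m, then the turn, a rotation vector about the tool's x, y, z in degrees. In form: [[claw, x, y, z, ax, ay, az], ...]. A call has 1 to 20 rows; each row is the pose to reach, as a shift and turn from the pose commanded when the call began, along the tool's axes at that moment; what a row does not reach only later rows make up. A row lasts 1/8 s, in which the tool goes at most 62.5 mm and 10.7 degrees, less where a joint would pass 70% of its speed; a pose out of reach is approached as far as the arm can. A call with a gripper value outside its range is refused whole. The fingers move at their own pace and stop on an object; the grip force is fixed at half the most. Time passes only in rows, so rows that repeat a pose let the fingers close. It gives the time, the measured TCP pose, the force, the opening and the grip force at its end, in the units of the state.
- bot.read_state(): the state, without advancing time (a new reading comes with each control period).
- viewer.capture(name): name is "scene" or "top" or "wrist"; returns (picture, depth): 384x512x3 uint8, blue, green, red; 384x512 float32, m along the optical axis (not along the pixel's ray), 0 where there is no reading.
- viewer.camera_info(name): a dict with "fx", "fy", "cx", "cy" (pixels), "world_to_cam" (4x4, takes a point from world to camera coordinates). Camera axes: x right, y down, z forward; pixel columns grow to the right and rows downward; lengths in m; the calibration is good to about 2 mm. A picture is of the moment at which its call begins: read the wrist's pose just before it. camera_info takes no time and is no camera call; for the wrist camera it gives the pose at the moment of the call.
- workorder.hand_in(): hands the job in; it is judged then, once.
Trained networks look in the newest picture that a camera, given by its name, has taken for a name from the list of things; names that differ only in an ending like _2 or _b are one class to them, and where a whole thing is asked for, a point or a joint stands for the part that bears it (a point fixed in the world has none). Each returns a list of dicts, best first, with "p" (0 to 1); they miss things now and then, are a little off and sometimes report something else, mostly with a low value. They report only what shows in the picture. A call takes as long as a camera call.
- models.outline_of(camera, thing): "mask" (384x512 bool, what is visible of it).
- models.tip_of(camera, thing): "xyz" ([x, y, z] in m, in world coordinates, good to about 4 mm: a listed point, or the origin of a listed thing).
The state is a dict: "time_s": time; "joint_positions": joint angles; "qvel": joint speeds; "tau": joint torques, N m; "position": TCP position; "tcp_rot": TCP orientation; "force": force on the tool from outside, world axes, zero at the start; "moment": the same for the moment, N m; "opening": opening from 0.0 (shut) to 1.0 (fully open); "grasp_force": force on a finger pad.
Only numpy, scipy, OpenCV 4.12 (cv2) and the standard library are available. Lean on these libraries where they do the work, as an engineer would, in place of code of your own. Each camera call takes 0.05 s, during which the arm holds its last target. There are 200 camera calls.

TASK

Lay the mould half that has the clover-shaped moulding in it flat on the bed of the ratchet clamp, its long way running from jaw to jaw and centred on the jaws, and let go of it. Then pump the clamp's sprung hand lever with full strokes, all the way down and all the way back up, until the moving jaw grips the mould tight against the fixed jaw, and leave the lever up. Move the jaw with the lever only, never by pushing it, and leave the other things on the bench where they are.

Things in the scene. Friction and masses are not known exactly. Their poses are not given: they have to be found in the camera images.
- clamp: Ratchet clamp on two 90 mm legs fixed to the bench. Plate 90 mm (x) by 275 mm (y -202 to +73). Origin: plate underside, 90 mm over the bench, middle of the clamped mould's place; z up; bed at z 10 mm. Jaws 60 mm wide, tops at z 39; fixed jaw face at y +43.5, moving one at y -88.5 mm + clamp_jaw. Pump head y -180 to -127, z to 76; lever axis along x at y -153.5, z 67, lever points to -y.
- clamp_jaw (a joint): Slide of the moving jaw towards the fixed jaw (+y of the clamp), m. 0 = fully open (132 mm between the jaw faces), 0.045 = gripping the 87 mm long mould. Stiff: stays where the lever has moved it; a full stroke of the lever advances it about 15 mm (ratchet), nothing moves it back.
- jaw_face (a point): Middle of the moving jaw's face that meets the mould, 23 mm above the underside of the plate.
- clamp_lever (a joint): Hand lever, rad. 0 = up (springs back there, handle rising 50 degrees above level, pointing away from the jaws to the clamp's -y), 0.78 = fully down on its stop (handle 5 degrees above level). Only the downstroke moves the jaw. About 10 N at the grip; when the jaw has met the mould and pushed it against the fixed jaw the lever goes stiff part way down.
- lever_grip (a point): Point on the axis of the lever's round black rubber grip (22 mm diameter, 64 mm long and 20 mm more of rounded ends), 125 mm from the lever's turning axis; moves with the lever on an arc about the axis given under clamp.
- mould_half_clover: Loose aluminium mould half, a block 69 mm (x) by 87 mm (y) by 18.5 mm high, 0.25 kg, with a white clover-shaped moulding (round lobes) in its top face. Origin: centre of the underside; z up. Grip it across the 69 mm. Either way round is right in the clamp.
- mould_half_plaque: Bystander: loose aluminium mould half 76 x 86 x 19 mm, much like the other but with a square plaque-shaped moulding. Origin: centre of the underside.
- mould_plate: Bystander: loose aluminium plate 60 x 60 x 12 mm with a slot. Origin: centre of the underside.
- side_cutters: Bystander: loose pair of side cutters, 108 x 42 x 11 mm. Origin: centre of the underside.
- pellet_jar: Bystander: loose jar, 65 mm diameter, 86 mm tall. Origin: centre of the underside.

How it is judged (in metres and radians):
On the way, in this order (a step that is already met when the one before it is completed fails the run):
1. the clover mould half lies flat on the bed, lengthwise between the jaws, and is let go (z of mould_half_clover in the frame of clamp below 0.014 m and y of mould_half_clover in the frame of clamp between -0.05 and 0.003 m and x of mould_half_clover in the frame of clamp between -0.015 and 0.015 m and angle between the y axis of mould_half_clover and the y axis of clamp, either way round below 0.2 rad and contact force between the fingers and mould_half_clover below 0.3 N), for 0.2 s.
2. the lever is pressed down through a first full stroke (value of joint clamp_lever above 0.66 rad).
3. the lever is let back up (value of joint clamp_lever below 0.12 rad).
4. the lever is pressed down through a second full stroke (value of joint clamp_lever above 0.66 rad).
5. the lever is let back up (value of joint clamp_lever below 0.12 rad).
At the end, for the whole second after the job is handed in: The clover mould half lies flat on the bed, at rest, within 4 mm of the clamped place lengthwise, 15 mm of the jaws' centre line and 0.05 rad of square; the moving jaw is closed on it (clamp_jaw above 0.0435: under 1.5 mm of play); the lever is back up (below 0.1 rad) (value of joint clamp_jaw above 0.0435 m and value of joint clamp_lever below 0.1 rad and z of mould_half_clover in the frame of clamp below 0.013 m and y of mould_half_clover in the frame of clamp between -0.004 and 0.004 m and x of mould_half_clover in the frame of clamp between -0.015 and 0.015 m and angle between the y axis of mould_half_clover and the y axis of clamp, either way round below 0.05 rad and linear speed of mould_half_clover below 0.01 m/s); the robot touches nothing.
It fails at once if the moving jaw is pushed by the robot (over 4 N) (contact force between any of the arm, the fingers and clamp_jaw above 4 N).
It fails at once if a bystander is shifted by more than 25 mm (distance of any of mould_half_plaque, mould_plate, side_cutters, pellet_jar from where it was at the start of the episode above 0.025 m).
It also fails if it takes over 67 s, if anything falls off the work surface, if the arm or the gripper's body presses on something with over 40 N, if the wrist force passes 120 N, or if a joint passes its speed limit or range.

## Working session

There is one attempt and no reset: what is moved stays moved. The work goes in short steps, Python scripts to look and compute and a shell command to move; the robot and the scene stay as the last step left them, time stands still between calls to the robot, and variables do not carry over. Pictures are saved under pics/ and viewed, at most 10 in all, crops included, and the job is handed in when it is done.

```bash
mkdir -p pics; ls; cat > h.py <<'E'
import numpy as np, cv2
from rig import bot, viewer, workorder, models
def pts(cam, mask, dep, info=None):
    i=info or viewer.camera_info(cam); v,u=np.nonzero(mask&(dep>0)); z=dep[v,u]
    P=np.c_[(u-i['cx'])/i['fx']*z,(v-i['cy'])/i['fy']*z,z,np.ones(len(z))]
    return (P@np.linalg.inv(i['world_to_cam']).T)[:,:3]
def rect(P):
    (c,s,a)=cv2.minAreaRect((P[:,:2]*1000).astype(np.float32)); return np.round(c,1),np.round(s,1),round(a,1)
E
python3 - <<'E'
from h import *
s=bot.read_state(); print(s['position'],np.round(s['tcp_rot'],3).tolist(),s['opening'])
ims=[]
for c in ['scene','top']:
    im,d=viewer.capture(c); ims.append(im); np.save(c+'_d.npy',d)
    for t in ['clamp','clamp_jaw','clamp_lever','jaw_face','lever_grip','mould_half_clover','mould_half_plaque','mould_plate','side_cutters','pellet_jar']:
        x=models.tip_of(c,t) if 'clamp_' not in t else []
        o=models.outline_of(c,t) if t not in('jaw_face','lever_grip') else []
        print(c,t,[(np.round(k['xyz'],3).tolist(),round(k['p'],2)) for k in x[:2]], [ (round(k['p'],2),int(k['mask'].sum())) for k in o[:2]])
        if o:
            P=pts(c,o[0]['mask'],d); print('   ',rect(P),np.round(np.percentile(P[:,2],[5,50,95]),3), np.round(np.argwhere(o[0]['mask']).mean(0)))
    print(viewer.camera_info(c)['world_to_cam'].round(3).tolist())
cv2.imwrite('pics/a.png',ims[0]);cv2.imwrite('pics/b.png',ims[1])
E
```

```text
pics
[0.15359341 0.60510796 0.23257588] [[-0.969, 0.246, -0.001], [0.246, 0.969, -0.002], [0.0, -0.002, -1.0]] 1.0011935180752982
scene clamp [([0.612, 0.034, 0.093], 0.67)] [(0.85, 5149)]
    (array([614.6, -22.2]), array([ 92.7, 403.4]), 4.4) [0.034 0.101 0.225] [224. 275.]
scene clamp_jaw [] [(0.72, 448), (0.71, 5328)]
    (array([617.7, -68.2]), array([65.4, 67.8]), 8.3) [0.102 0.125 0.129] [222. 274.]
scene clamp_lever [] [(0.94, 375)]
    (array([ 626.1, -162.9]), array([ 24.1, 119.3]), 5.8) [0.164 0.242 0.276] [249. 269.]
scene jaw_face [([0.618, -0.045, 0.117], 0.93), ([0.476, -0.208, -0.004], 0.55)] []
scene lever_grip [([0.628, -0.201, 0.254], 0.59), ([0.614, 0.035, 0.092], 0.54)] []
scene mould_half_clover [([0.478, 0.156, -0.002], 0.56)] [(0.56, 828)]
    (array([471.3, 155.3]), array([90. , 75.6]), 88.5) [0.009 0.019 0.022] [159. 236.]
scene mould_half_plaque [([0.472, -0.204, -0.003], 0.81)] [(0.9, 1366)]
    (array([ 473.4, -209.8]), array([74.7, 87. ]), 17.0) [0.011 0.019 0.022] [291. 197.]
scene mould_plate [([0.492, 0.004, 0.002], 0.71)] [(0.62, 566)]
    (array([49
[... 1074 characters left out ...]
.6]), array([94.2, 68.7]), 89.3) [0.014 0.02  0.023] [244. 193.]
top mould_half_plaque [([0.474, -0.206, -0.0], 0.9)] [(0.62, 921)]
    (array([ 472.5, -210.4]), array([81.6, 93.4]), 16.0) [0.003 0.019 0.023] [244. 324.]
top mould_plate [([0.496, 0.001, 0.004], 0.8)] [(0.97, 440)]
    (array([492.8,   5.1]), array([55.8, 60.9]), 89.6) [0.008 0.013 0.016] [237. 247.]
top side_cutters [([0.618, -0.247, 0.0], 0.79)] [(0.77, 112), (0.61, 547)]
    (array([ 605.5, -246.4]), array([33.8, 74.1]), 87.4) [0.005 0.01  0.013] [193. 336.]
top pellet_jar [([0.723, -0.238, -0.003], 0.98)] []
[[-0.007, -1.0, 0.003, -0.032], [-0.998, 0.007, -0.07, 0.606], [0.07, -0.004, -0.998, 1.035], [0.0, 0.0, 0.0, 1.0]]
```

```bash
python3 - <<'E'
import cv2,numpy as np
a=cv2.imread('pics/a.png')[110:370,130:390];b=cv2.imread('pics/b.png')[110:370,150:410]
cv2.imwrite('pics/c.png',cv2.resize(np.hstack([a,b]),(800,400),interpolation=2))
E
```

```text
(no output)
```

View pics/c.png

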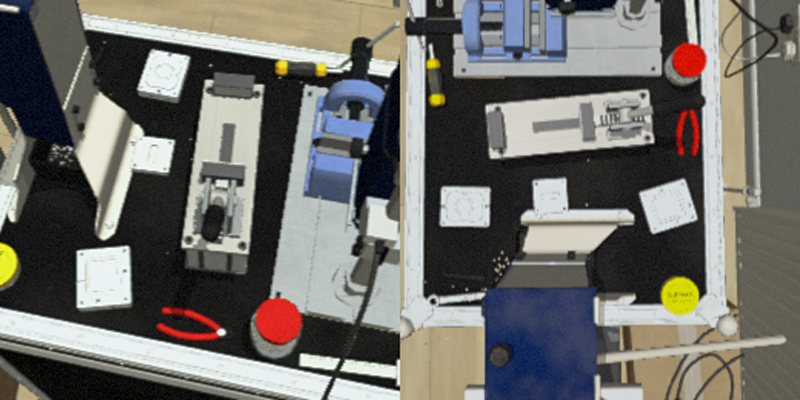

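The picture shows the clover half at top-left of the scene view (163,75) and at (465,207) in the top view. The clamp is in the middle with its lever towards −y, and a blue/cream body and a blue vise stand nearby. Next I measure poses and obstacle heights.

```bash
python3 - <<'E'
from h import *
P=[]
for c in ['scene','top']:
    d=np.load(c+'_d.npy'); p=pts(c,np.ones_like(d,bool),d); P.append(p)
    for n,(x0,x1,y0,y1,z0,z1) in dict(clover=(.4,.56,.08,.23,.013,.03),plate=(.53,.7,-.2,.13,.094,.106),fixjaw=(.53,.7,.04,.12,.12,.135),movjaw=(.53,.7,-.12,-.03,.12,.135)).items():
        m=(p[:,0]>x0)&(p[:,0]<x1)&(p[:,1]>y0)&(p[:,1]<y1)&(p[:,2]>z0)&(p[:,2]<z1)
        q=p[m]; print(c,n,m.sum(),rect(q),np.round(np.median(q[:,2]),4))
p=np.vstack(P)
H={}
for x,y,z in p:
    k=(int(np.floor(x/.06)),int(np.floor(y/.06))); H[k]=max(H.get(k,-1),z)
print('y cm:',[int(j*6) for j in range(7,-8,-1)])
for i in range(17,2,-1): print(i*6,[int(100*H.get((i,j),-.01)) for j in range(7,-8,-1)])
E
```

```text
scene clover 749 (array([474.5, 155.3]), array([89.7, 69.3]), 88.7) 0.019
scene plate 3007 (array([615.2, -34.1]), array([ 89.9, 275.1]), 5.1) 0.1
scene fixjaw 277 (array([604.6,  86. ]), array([59.8, 26.5]), 4.7) 0.1284
scene movjaw 307 (array([619. , -85.7]), array([59.9, 70.8]), 3.2) 0.1261
top clover 785 (array([474.6, 156. ]), array([87. , 68.9]), 87.8) 0.0198
top plate 2592 (array([615.2, -31.6]), array([ 90.3, 275.2]), 5.1) 0.1007
top fixjaw 234 (array([604.3,  88. ]), array([59.7, 24.3]), 4.9) 0.1298
top movjaw 242 (array([618.3, -78.9]), array([58.8, 61.8]), 2.3) 0.1267
y cm: [42, 36, 30, 24, 18, 12, 6, 0, -6, -12, -18, -24, -30, -36, -42]
102 [-1, -1, -1, 1, 1, 1, 1, 14, 14, 14, 14, 0, 0, 0, -1]
96 [-1, -1, -1, 0, 2, 1, 1, 14, 14, 14, 14, 5, 0, 0, -1]
90 [-1, -1, -1, 0, 1, 2, 2, 2, 14, 45, 14, 11, 3, 2, 0]
84 [-1, -1, -1, 0, 1, 3, 9, 50, 63, 61, 57, 57, 1, 0, -1]
78 [-1, -1, -1, 13, 13, 10, 10, 50, 57, 58, 62, 57, 23, 16, 8]
72 [-1, -1, -1, 7, 6, 9, 10, 70, 66, 60, 2, 9, 9, 0, 5]
66 [-1, -1, -1, 0, 3, 2, 2, 2, 10, 10, 10, 8, 9, 0, -1]
60 [-1, -1, -1, 0, 2, 0, 13, 10, 13, 17, 24, 27, 1, 0, -1]
54 [-1, -1, -1, 0, 0, 0, 13, 10, 12, 16, 16, 1, 1, 0, -1]
48 [-1, -1, -1, 0, 2, 2, 2, 1, 1, 0, 2, 2, 2, 0, -1]
42 [-1, -1, -1, 0, 2, 2, 4, 9, 9, 9, 4, 2, 2, 0, -1]
36 [-1, -1, -1, 0, 0, 0, 41, 41, 41, 41, 0, 0, 0, 0, -1]
30 [-1, -1, -1, 1, 1, 1, 41, 43, 41, 41, 4, 3, 3, 0, -1]
24 [-1, -1, -1, 2, 1, 0, 41, 41, 41, 41, 48, 9, 7, 6, 4]
18 [-1, -1, -1, -1, -1, -1, -1, 14, 26, 40, 47, 9, 7, 6, 4]
```

```bash
python3 - <<'E'
from h import *
P=[]
for c in ['scene','top']:
    d=np.load(c+'_d.npy'); P.append(pts(c,np.ones_like(d,bool),d))
p=np.vstack(P)
for y in np.arange(.18,-.34,-.04):
    b=p[abs(p[:,1]-y)<.02]; o=[]
    for z0,z1 in [(.14,.25),(.25,.4),(.4,.55),(.55,.9)]:
        q=b[(b[:,2]>z0)&(b[:,2]<z1)]; f=q[q[:,0]>.66]; n=q[q[:,0]<.5]
        o.append((round(float(f[:,0].min()),3) if len(f)>2 else None, round(float(n[:,0].max()),3) if len(n)>2 else None))
    print(round(y,2),o)
E
```

```text
0.18 [(None, None), (None, None), (None, None), (None, None)]
0.14 [(None, None), (None, None), (None, None), (None, None)]
0.1 [(None, 0.381), (None, None), (None, None), (None, None)]
0.06 [(None, 0.409), (None, 0.402), (None, 0.405), (0.759, None)]
0.02 [(0.802, 0.409), (0.801, 0.402), (0.799, 0.405), (0.758, None)]
-0.02 [(0.777, 0.409), (0.797, 0.402), (0.796, 0.405), (0.758, None)]
-0.06 [(0.778, 0.409), (0.796, 0.402), (0.799, 0.405), (0.759, None)]
-0.1 [(0.795, 0.081), (0.796, 0.247), (0.757, 0.245), (0.757, None)]
-0.14 [(0.798, None), (0.796, 0.247), (0.797, 0.248), (0.795, None)]
-0.18 [(0.793, None), (0.794, None), (0.792, 0.248), (0.795, None)]
-0.22 [(0.806, None), (0.808, None), (None, None), (None, None)]
-0.26 [(0.799, None), (None, None), (None, None), (None, None)]
-0.3 [(0.789, None), (None, None), (None, None), (None, None)]
```

```bash
python3 -m jog '[[1,-0.4216,-0.3567,0.08,0,0,77.5],[1,-0.4216,-0.3567,0.08,0,0,77.5],[1,-0.4216,-0.3567,0.08,0,0,77.5],[1,-0.4216,-0.3567,0.08,0,0,77.5],[1,-0.4216,-0.3567,0.08,0,0,77.5],[1,-0.4216,-0.3567,0.08,0,0,77.5],[1,-0.4216,-0.3567,0.08,0,0,77.5],[1,-0.4216,-0.3567,0.08,0,0,77.5],[1,-0.4216,-0.3567,0.08,0,0,77.5],[1,-0.4216,-0.3567,0.08,0,0,77.5],[1,-0.4216,-0.3567,0.08,0,0,77.5],[1,-0.4216,-0.3567,0.08,0,0,77.5],[1,-0.4216,-0.3567,0.08,0,0,77.5]]'
python3 - <<'E'
from h import *
s=bot.read_state(); print(s['time_s'],s['joint_positions'],s['position'],np.round(s['tcp_rot'],3).tolist())
i=viewer.camera_info('wrist'); im,d=viewer.capture('wrist'); cv2.imwrite('pics/w1.png',im)
p=pts('wrist',np.ones_like(d,bool),d,i)
m=(p[:,0]>.4)&(p[:,0]<.56)&(p[:,1]>.08)&(p[:,1]<.23)&(p[:,2]>.013)&(p[:,2]<.03); print(m.sum(),rect(p[m]),np.median(p[m][:,2]))
o=models.outline_of('wrist','mould_half_clover'); print([k['p'] for k in o])
if o: q=pts('wrist',o[0]['mask'],d,i); print(rect(q))
E
```

```text
time_s: 3.32
position: [0.4738, 0.1574, 0.1538]
tcp_rot: [[0.028, 1.0, 0.0], [1.0, -0.028, 0.0], [0.0, 0.0, -1.0]]
force: [-0.2, -0.4, 1.0]
opening: 1.003
grasp_force: 0.0
3.325 [5.53100381e+00 2.75917690e+01 1.04454209e+02 3.11000403e-03
 4.79528155e+01 7.14829417e+00] [0.47384667 0.15741618 0.15380134] [[0.028, 1.0, 0.0], [1.0, -0.028, 0.0], [0.0, 0.0, -1.0]]
5542 (array([474.2, 157.3]), array([85.9, 68.8]), 88.4) 0.018669072684697252
[0.88]
(array([474.7, 153.3]), array([94.8, 76.1]), 88.4)
```

View pics/w1.png

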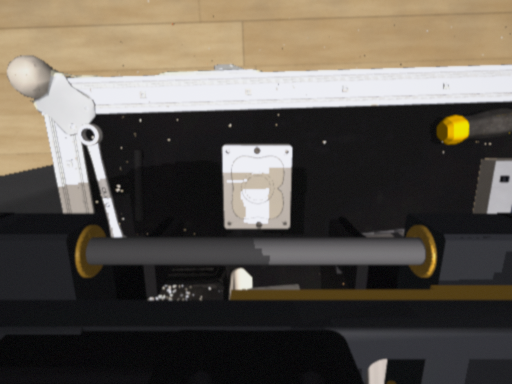

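The wrist view shows the clover half (round-lobed outline) at about (257,187), lined up with the fingers. I'm going down and gripping it.

```bash
python3 -m jog '[[1,0,0.001,0.06,0,0,0],[1,0,0.001,0.1,0,0,0],[1,0,0.001,0.12,0,0,0],[1,0,0.001,0.13,0,0,0],[1,0,0.001,0.139,0,0,0],[1,0,0.001,0.139,0,0,0],[1,0,0.001,0.139,0,0,0]]' && python3 -m jog '[[0,0,0,0,0,0,0],[0,0,0,0,0,0,0],[0,0,0,0,0,0,0],[0,0,0,0,0,0,0],[0,0,0,0,0,0,0],[0,0,0,0,0,0,0],[0,0,0,0,0,0,0],[0,0,0,0,0,0,0]]'
```

```text
time_s: 4.3
position: [0.4762, 0.1563, 0.0152]
tcp_rot: [[0.031, 1.0, 0.001], [1.0, -0.031, 0.0], [0.0, 0.001, -1.0]]
force: [-0.1, 1.1, -0.7]
opening: 0.998
grasp_force: 0.0
time_s: 5.3
position: [0.4756, 0.1562, 0.0148]
tcp_rot: [[0.031, 1.0, 0.0], [1.0, -0.031, -0.0], [-0.0, 0.0, -1.0]]
force: [-0.1, 0.2, 6.3]
opening: 0.79
grasp_force: 30.0
```

```bash
python3 -m jog '[[0,0,0,-0.03,0,0,0],[0,0,0,-0.08,0,0,0],[0,0,0,-0.13,0,0,0],[0,0,0,-0.185,0,0,0],[0,-0.03,0.035,-0.185,0,0,-2],[0,-0.07,0.07,-0.185,0,0,-4],[0,-0.1,0.105,-0.185,0,0,-6],[0,-0.1325,0.1392,-0.185,0,0,-6.9],[0,-0.1325,0.1392,-0.185,0,0,-6.9],[0,-0.1325,0.1392,-0.16,0,0,-6.9],[0,-0.1325,0.1392,-0.145,0,0,-6.9],[0,-0.1325,0.1392,-0.145,0,0,-6.9],[0,-0.1325,0.1392,-0.145,0,0,-6.9]]'
python3 - <<'E'
from h import *
s=bot.read_state();print(s['joint_positions'],s['opening'])
for c in ['scene','top']:
    im,d=viewer.capture(c); np.save(c+'_d2.npy',d); cv2.imwrite(f'pics/{c}2.png',im)
    o=models.outline_of(c,'mould_half_clover'); print(c,[k['p'] for k in o])
    for t in ['mould_half_clover','clamp']: print(t,[(np.round(k['xyz'],3),k['p']) for k in models.tip_of(c,t)][:2])
a=cv2.imread('pics/scene2.png')[130:330,150:390];b=cv2.imread('pics/top2.png')[110:310,170:410]
cv2.imwrite('pics/d.png',cv2.resize(np.hstack([a,b]),(800,334),interpolation=2))
E
```

```text
time_s: 6.92
position: [0.6109, 0.0198, 0.1599]
tcp_rot: [[-0.09, 0.996, 0.001], [0.996, 0.09, -0.0], [-0.0, 0.001, -1.0]]
force: [0.0, 0.4, -2.7]
opening: 0.788
grasp_force: 30.0
[-8.60465832e+00  3.42488066e+01  8.80801010e+01  2.38121915e-03
  5.76373975e+01 -1.37829276e+01] 0.7882416158921348
scene [0.73, 0.25]
mould_half_clover [(array([0.613, 0.019, 0.144]), 0.65), (array([ 0.725, -0.238,  0.002]), 0.26)]
clamp [(array([0.612, 0.034, 0.089]), 0.72)]
top []
mould_half_clover []
clamp []
```

View pics/d.png

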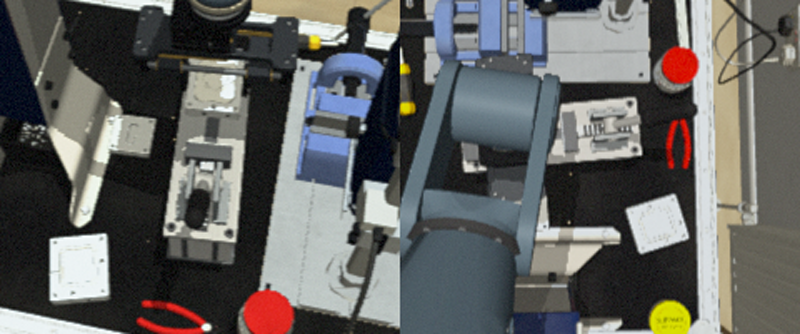

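The mould is held level over the bed, centred between the jaws at about (213,90). Lowering and releasing it.

```bash
python3 -m jog '[[0,0,0,0.02,0,0,0],[0,0,0,0.03,0,0,0],[0,0,0,0.036,0,0,0],[0,0,0,0.041,0,0,0],[0,0,0,0.0445,0,0,0],[0,0,0,0.0445,0,0,0],[0,0,0,0.0445,0,0,0]]' && python3 -m jog '[[1,0,0,0,0,0,0],[1,0,0,0,0,0,0],[1,0,0,0,0,0,0],[1,0,0,0,0,0,0],[1,0,0,0,0,0,0],[1,0,0,0,0,0,0]]'
```

```text
time_s: 8.2
position: [0.6108, 0.0195, 0.1153]
tcp_rot: [[-0.09, 0.996, 0.0], [0.996, 0.09, -0.0], [-0.0, 0.0, -1.0]]
force: [0.3, -0.3, -2.7]
opening: 0.789
grasp_force: 30.0
time_s: 8.95
position: [0.6107, 0.0195, 0.1151]
tcp_rot: [[-0.09, 0.996, 0.0], [0.996, 0.09, 0.0], [0.0, 0.0, -1.0]]
force: [0.3, 0.1, 0.5]
opening: 1.003
grasp_force: 0.0
```

```bash
python3 -m jog '[[1,0,0,-0.02,0,0,0],[1,0,0,-0.06,0,0,0],[1,0,0,-0.12,0,0,0],[1,0,0,-0.18,0,0,0],[0,0,0,-0.21,0,0,0],[0,-0.05,0,-0.21,0,0,0],[0,-0.11,0,-0.21,0,0,0],[0,-0.15,0,-0.21,0,0,0],[0,-0.178,0,-0.21,0,0,0],[0,-0.178,0,-0.21,0,0,0],[0,-0.178,0,-0.21,0,0,0],[0,-0.178,0,-0.21,0,0,0]]'
cat > look.py <<'E'
from h import *
import sys
s=bot.read_state();print(s['time_s'],s['joint_positions'].round(1),s['opening'],s['position'].round(4),s['force'].round(1))
O=np.array([.6095,.0313]);a=np.radians(5.1);R=np.array([[np.cos(a),-np.sin(a)],[np.sin(a),np.cos(a)]])
for c in ['scene','top']:
    im,d=viewer.capture(c); cv2.imwrite(f'pics/{c}_{sys.argv[1]}.png',im)
    p=pts(c,np.ones_like(d,bool),d); p[:,:2]=(p[:,:2]-O)@R
    for n,b in dict(mould=((-.05,.05),(-.075,.041),(.113,.123)),jaw=((-.028,.028),(-.125,-.02),(.1255,.133))).items():
        q=p[np.all([(p[:,k]>b[k][0])&(p[:,k]<b[k][1]) for k in range(3)],0)]
        if len(q)>20: print(c,n,len(q),rect(q),'y',np.percentile(q[:,1],[1,99]).round(4),np.median(q[:,2]).round(4))
    for t in ['jaw_face','lever_grip','mould_half_clover']:
        k=models.tip_of(c,t)
        if k: x=k[0]['xyz'];print(c,t,np.round([*((np.array(x[:2])-O)@R),x[2]],3),k[0]['p'])
E
python3 look.py 3
python3 -c "
import cv2,numpy as np
a=cv2.imread('pics/scene_3.png')[130:330,150:390];b=cv2.imread('pics/top_3.png')[110:310,170:410]
cv2.imwrite('pics/e.png',cv2.resize(np.hstack([a,b]),(800,334),interpolation=2))"
```

```text
time_s: 10.45
position: [0.6266, -0.1563, 0.3251]
tcp_rot: [[-0.091, 0.996, -0.0], [0.996, 0.091, 0.0], [0.0, -0.0, -1.0]]
force: [0.1, 0.1, 0.4]
opening: 0.172
grasp_force: 0.0
10.45 [-23.9  27.2  72.3   0.   80.5 -29.2] 0.17229081941635094 [ 0.6266 -0.1563  0.3251] [0.1 0.1 0.4]
scene mould 40 (array([-13.8, -51.5]), array([11.5, 19.5]), 85.5) y [-0.0575 -0.046 ] 0.1179
scene jaw 103 (array([  1.6, -93.7]), array([22.6, 52.8]), 87.2) y [-0.1052 -0.0823] 0.127
scene jaw_face [ 0.    -0.079  0.115] 0.72
scene lever_grip [-0.003 -0.235  0.256] 0.83
scene mould_half_clover [ 0.004 -0.012  0.097] 0.52
top mould 883 (array([ -0.8, -11.4]), array([69. , 86.9]), 0.4) y [-0.0538  0.031 ] 0.1196
top jaw 163 (array([ -0.1, -91.6]), array([55.3, 21.6]), 0.1) y [-0.1021 -0.0809] 0.1276
top jaw_face [ 0.    -0.082  0.114] 0.69
top mould_half_clover [ 0.001 -0.013  0.096] 0.92
```

View pics/e.png

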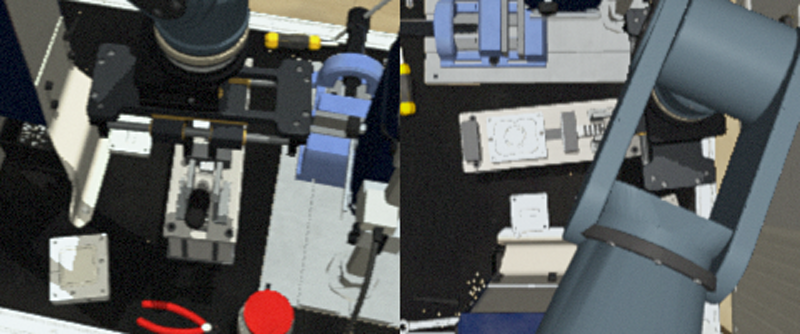

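The top view shows the clover half square on the bed, measured at y = -11 mm and x = -1 mm in the clamp frame, with the lever still up under the gripper. Starting the first stroke.

```bash
python3 -m jog '[[0,0,0,0.03,0,0,0],[0,0,0,0.052,0,0,0],[0,-0.013,0,0.052,0,0,0],[0,-0.026,0,0.052,0,0,0],[0,-0.035,0,0.06,0,0,0],[0,-0.043,0,0.068,0,0,0],[0,-0.050,0,0.076,0,0,0],[0,-0.057,0,0.085,0,0,0],[0,-0.063,0,0.094,0,0,0],[0,-0.068,0,0.104,0,0,0],[0,-0.072,0,0.114,0,0,0],[0,-0.075,0,0.1245,0,0,0],[0,-0.0775,0,0.130,0,0,0],[0,-0.0775,0,0.135,0,0,0],[0,-0.0775,0,0.135,0,0,0],[0,-0.0775,0,0.135,0,0,0]]'
python3 look.py 4
python3 -c "
import cv2,numpy as np
a=cv2.imread('pics/scene_4.png')[150:320,180:380]
cv2.imwrite('pics/f.png',cv2.resize(a,(600,510),interpolation=2))"
```

```text
time_s: 12.85
position: [0.6349, -0.2378, 0.1923]
tcp_rot: [[-0.089, 0.996, 0.004], [0.996, 0.089, -0.005], [-0.005, 0.004, -1.0]]
force: [-1.6, -1.6, 4.8]
opening: 0.0
grasp_force: 2.6
12.85 [-29.9  36.7  76.4  -0.1  66.5 -35. ] 5.7148959875252235e-05 [ 0.6349 -0.2378  0.1923] [-1.6 -1.6  4.8]
scene lever_grip [-0.005 -0.28   0.171] 0.58
top mould 888 (array([ -0.4, -11.4]), array([87.2, 69.3]), 89.6) y [-0.0537  0.031 ] 0.1196
top jaw 171 (array([ -1.4, -68.5]), array([55.1, 49.1]), 15.1) y [-0.0863 -0.0647] 0.1274
top jaw_face [ 0.001 -0.064  0.112] 0.58
top mould_half_clover [ 0.003 -0.014  0.1  ] 0.69
```

View pics/f.png

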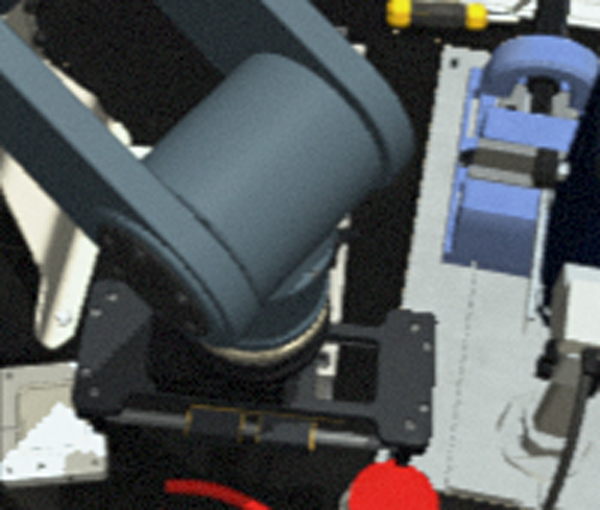

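The gripper hides the lever in this view, but the jaw advanced about 16 mm and the grip is at z ≈ 0.171. I'll press slightly further, then let it back up.

```bash
python3 -m jog '[[0,0,0,0.003,0,0,0],[0,0,0,0.004,0,0,0],[0,0,0,0.004,0,0,0],[0,0.0025,0,-0.01,0,0,0],[0,0.0055,0,-0.021,0,0,0],[0,0.0095,0,-0.031,0,0,0],[0,0.0145,0,-0.041,0,0,0],[0,0.0205,0,-0.05,0,0,0],[0,0.0275,0,-0.059,0,0,0],[0,0.0345,0,-0.067,0,0,0],[0,0.0425,0,-0.075,0,0,0],[0,0.0515,0,-0.083,0,0,0],[0,0.0645,0,-0.083,0,0,0],[0,0.0775,0,-0.083,0,0,0],[0,0.0775,0,-0.083,0,0,0],[0,0.0775,0,-0.083,0,0,0]]'
python3 look.py 5
```

```text
time_s: 15.25
position: [0.6266, -0.1579, 0.2728]
tcp_rot: [[-0.09, 0.996, -0.0], [0.996, 0.09, -0.0], [-0.0, -0.0, -1.0]]
force: [-1.0, 0.2, 0.1]
opening: -0.001
grasp_force: 0.0
15.25 [-24.   29.7  76.3  -0.   74.  -29.2] -0.0010270027605595489 [ 0.6266 -0.1579  0.2728] [-1.   0.2  0.1]
scene lever_grip [-0.002 -0.235  0.256] 0.87
top mould 892 (array([ -0.4, -20.3]), array([104.7,  69.3]), 89.4) y [-0.0538  0.031 ] 0.1198
top jaw 159 (array([ -0.2, -75.1]), array([55.6, 21.6]), 0.4) y [-0.0857 -0.0646] 0.1275
top jaw_face [-0.004 -0.064  0.112] 0.85
top mould_half_clover [-0.    -0.011  0.1  ] 0.66
```

Lever is back up. Second stroke, down and back.

```bash
python3 -m jog '[[0,-0.013,0,0,0,0,0],[0,-0.026,0,0,0,0,0],[0,-0.035,0,0.008,0,0,0],[0,-0.043,0,0.016,0,0,0],[0,-0.050,0,0.024,0,0,0],[0,-0.057,0,0.033,0,0,0],[0,-0.063,0,0.042,0,0,0],[0,-0.068,0,0.052,0,0,0],[0,-0.072,0,0.062,0,0,0],[0,-0.075,0,0.0725,0,0,0],[0,-0.0775,0,0.08,0,0,0],[0,-0.0775,0,0.085,0,0,0],[0,-0.0775,0,0.087,0,0,0],[0,-0.0775,0,0.087,0,0,0],[0,-0.0775,0,0.087,0,0,0]]' && python3 -m jog '[[0,0.0025,0,-0.013,0,0,0],[0,0.0055,0,-0.025,0,0,0],[0,0.0095,0,-0.035,0,0,0],[0,0.0145,0,-0.045,0,0,0],[0,0.0205,0,-0.054,0,0,0],[0,0.0275,0,-0.063,0,0,0],[0,0.0345,0,-0.071,0,0,0],[0,0.0425,0,-0.079,0,0,0],[0,0.0515,0,-0.087,0,0,0],[0,0.0645,0,-0.087,0,0,0],[0,0.0775,0,-0.087,0,0,0],[0,0.0775,0,-0.087,0,0,0],[0,0.0775,0,-0.087,0,0,0]]'
python3 look.py 6
```

```text
time_s: 17.52
position: [0.6343, -0.237, 0.19]
tcp_rot: [[-0.09, 0.996, 0.003], [0.996, 0.09, -0.004], [-0.004, 0.003, -1.0]]
force: [-4.5, 0.2, 16.5]
opening: 0.003
grasp_force: 8.3
time_s: 19.15
position: [0.6266, -0.1579, 0.2728]
tcp_rot: [[-0.09, 0.996, -0.0], [0.996, 0.09, -0.0], [-0.0, -0.0, -1.0]]
force: [0.6, -0.4, -1.1]
opening: 0.003
grasp_force: 0.0
19.15 [-24.   29.7  76.3  -0.   74.  -29.2] 0.0029859154189040985 [ 0.6266 -0.1579  0.2728] [ 0.6 -0.4 -1.1]
scene lever_grip [-0.006 -0.236  0.258] 0.67
top mould 894 (array([ -0.4, -18.5]), array([111.4,  69. ]), 89.9) y [-0.0495  0.036 ] 0.1197
top jaw 174 (array([ -0.3, -60.6]), array([22. , 54.3]), 89.8) y [-0.0712 -0.0498] 0.1275
top jaw_face [ 0.    -0.05   0.114] 0.86
top mould_half_clover [ 0.004 -0.006  0.098] 0.66
```

```bash
python3 -m jog '[[0,-0.013,0,0,0,0,0],[0,-0.026,0,0,0,0,0],[0,-0.035,0,0.008,0,0,0],[0,-0.043,0,0.016,0,0,0],[0,-0.050,0,0.024,0,0,0],[0,-0.057,0,0.033,0,0,0],[0,-0.057,0,0.033,0,0,0]]' && python3 -m jog '[[0,-0.003,0,0.0045,0,0,0],[0,-0.006,0,0.009,0,0,0],[0,-0.006,0,0.009,0,0,0]]'
python3 look.py 7
```

```text
time_s: 20.42
position: [0.6324, -0.2165, 0.2404]
tcp_rot: [[-0.089, 0.996, 0.002], [0.996, 0.089, -0.002], [-0.002, 0.002, -1.0]]
force: [-1.2, -0.5, 6.3]
opening: 0.003
grasp_force: 2.5
time_s: 20.8
position: [0.6329, -0.222, 0.2317]
tcp_rot: [[-0.089, 0.996, 0.002], [0.996, 0.089, -0.002], [-0.002, 0.002, -1.0]]
force: [0.1, 0.3, 6.2]
opening: 0.006
grasp_force: 2.7
20.8 [-28.8  33.9  75.2  -0.   70.7 -33.9] 0.005909524137771073 [ 0.6329 -0.222   0.2317] [0.1 0.3 6.2]
scene lever_grip [-0.001 -0.267  0.209] 0.46
top mould 863 (array([ -0.3, -16.6]), array([115.2,  68.8]), 90.0) y [-0.0711  0.0403] 0.1196
top jaw 167 (array([ -0.1, -52.6]), array([22. , 55.7]), 89.8) y [-0.0634 -0.0418] 0.1276
top jaw_face [-0.001 -0.042  0.11 ] 0.83
top mould_half_clover [0.001 0.    0.098] 0.68
```

```bash
python3 -m jog '[[0,-0.0025,0,0.005,0,0,0],[0,-0.0025,0,0.005,0,0,0]]'; python3 -m jog '[[0,-0.0025,0,0.005,0,0,0],[0,-0.0025,0,0.005,0,0,0]]'
```

```text
time_s: 21.45
position: [0.6331, -0.2245, 0.2273]
tcp_rot: [[-0.089, 0.996, 0.002], [0.996, 0.089, -0.002], [-0.002, 0.002, -1.0]]
force: [-1.7, 0.3, 8.5]
opening: 0.002
grasp_force: 3.5
time_s: 21.7
position: [0.6334, -0.2268, 0.2228]
tcp_rot: [[-0.089, 0.996, 0.002], [0.996, 0.089, -0.002], [-0.002, 0.002, -1.0]]
force: [-1.0, 0.1, 10.1]
opening: 0.002
grasp_force: 4.7
```

```bash
python3 look.py 8
```

```text
21.7 [-29.2  34.6  75.4  -0.   69.8 -34.3] 0.001988222889529114 [ 0.6334 -0.2268  0.2228] [-1.   0.1 10.1]
scene jaw_face [ 0.091 -0.281 -0.   ] 0.6
scene lever_grip [-0.005 -0.272  0.204] 0.75
top mould 865 (array([ -0.2, -16.7]), array([ 68.9, 115.4]), 0.2) y [-0.0711  0.04  ] 0.1195
top jaw 161 (array([ -0. , -52.2]), array([21.5, 55.5]), 89.8) y [-0.0627 -0.0415] 0.1275
top jaw_face [ 0.001 -0.044  0.113] 0.78
```

```bash
python3 -m jog '[[0,-0.002,0,0.005,0,0,0],[0,-0.002,0,0.005,0,0,0]]'; python3 -m jog '[[0,-0.002,0,0.005,0,0,0],[0,-0.002,0,0.005,0,0,0]]'; python3 -m jog '[[0,-0.002,0,0.005,0,0,0],[0,-0.002,0,0.005,0,0,0]]'
```

```text
time_s: 22.35
position: [0.6335, -0.2289, 0.2182]
tcp_rot: [[-0.089, 0.996, 0.002], [0.996, 0.089, -0.002], [-0.003, 0.002, -1.0]]
force: [-2.9, -0.5, 10.2]
opening: 0.007
grasp_force: 5.1
time_s: 22.6
position: [0.6337, -0.2309, 0.2135]
tcp_rot: [[-0.089, 0.996, 0.003], [0.996, 0.089, -0.002], [-0.003, 0.002, -1.0]]
force: [-2.6, 2.0, 11.4]
opening: 0.003
grasp_force: 5.8
time_s: 22.85
position: [0.6339, -0.2327, 0.2086]
tcp_rot: [[-0.089, 0.996, 0.003], [0.996, 0.089, -0.002], [-0.002, 0.002, -1.0]]
force: [-3.4, 1.7, 13.1]
opening: 0.007
grasp_force: 6.3
```

```bash
python3 look.py 9
```

```text
22.85 [-29.6  35.6  75.8  -0.   68.4 -34.7] 0.007357350967855665 [ 0.6339 -0.2327  0.2086] [-3.4  1.7 13.1]
scene lever_grip [-0.002 -0.276  0.188] 0.62
top mould 871 (array([ -0.1, -16.7]), array([ 69. , 115.2]), 0.2) y [-0.0711  0.04  ] 0.1196
top jaw 159 (array([ -0.1, -52.1]), array([21.4, 55.2]), 89.3) y [-0.0627 -0.0415] 0.1275
top jaw_face [ 0.002 -0.046  0.113] 0.61
top mould_half_clover [ 0.002 -0.     0.099] 0.74
```

The jaw has stopped against the mould. Completing the stroke, then back up.

```bash
python3 -m jog '[[0,-0.001,0,0.006,0,0,0],[0,-0.002,0,0.012,0,0,0],[0,-0.003,0,0.016,0,0,0],[0,-0.003,0,0.018,0,0,0],[0,-0.003,0,0.018,0,0,0]]'; python3 -m jog '[[0,0.0025,0,-0.013,0,0,0],[0,0.0055,0,-0.025,0,0,0],[0,0.0095,0,-0.035,0,0,0],[0,0.0145,0,-0.045,0,0,0],[0,0.0205,0,-0.054,0,0,0],[0,0.0275,0,-0.063,0,0,0],[0,0.0345,0,-0.071,0,0,0],[0,0.0425,0,-0.079,0,0,0],[0,0.0515,0,-0.087,0,0,0],[0,0.0645,0,-0.1,0,0,0],[0,0.0775,0,-0.15,0,0,0],[0,0.0775,0,-0.2,0,0,0],[0,0.0775,0,-0.2,0,0,0],[0,0.0775,0,-0.2,0,0,0]]'
python3 look.py 10
python3 -c "
import cv2,numpy as np
a=cv2.imread('pics/scene_10.png')[130:330,150:390];b=cv2.imread('pics/top_10.png')[110:310,170:410]
cv2.imwrite('pics/g.png',cv2.resize(np.hstack([a,b]),(800,334),interpolation=2))"
```

```text
time_s: 23.88
position: [0.6343, -0.2371, 0.1909]
tcp_rot: [[-0.09, 0.996, 0.003], [0.996, 0.09, -0.005], [-0.005, 0.003, -1.0]]
force: [-3.3, -1.0, 11.9]
opening: 0.008
grasp_force: 6.1
time_s: 25.62
position: [0.6262, -0.1569, 0.388]
tcp_rot: [[-0.09, 0.996, -0.001], [0.996, 0.09, -0.0], [-0.0, -0.001, -1.0]]
force: [-0.6, -0.2, -0.7]
opening: 0.002
grasp_force: 0.0
25.625 [-24.   24.9  66.7  -0.   88.4 -29.1] 0.002211324749388625 [ 0.6262 -0.1569  0.388 ] [-0.6 -0.2 -0.7]
scene mould 164 (array([ 12.9, -39. ]), array([96.4, 60.5]), 37.9) y [-0.0737  0.0119] 0.1179
scene jaw 121 (array([ -0.2, -55.3]), array([55.8, 22.2]), 1.9) y [-0.0663 -0.044 ] 0.1269
scene jaw_face [ 0.002 -0.039  0.117] 0.96
scene lever_grip [-0.005 -0.235  0.258] 0.56
top mould 878 (array([ -0.3, -16.7]), array([ 68.8, 115.2]), 0.1) y [-0.0706  0.04  ] 0.1197
top jaw 156 (array([ -0.1, -52.3]), array([21.3, 55.6]), 89.6) y [-0.0628 -0.0418] 0.1276
top jaw_face [-0.002 -0.042  0.114] 0.69
top mould_half_clover [ 0.001 -0.002  0.098] 0.7
```

View pics/g.png

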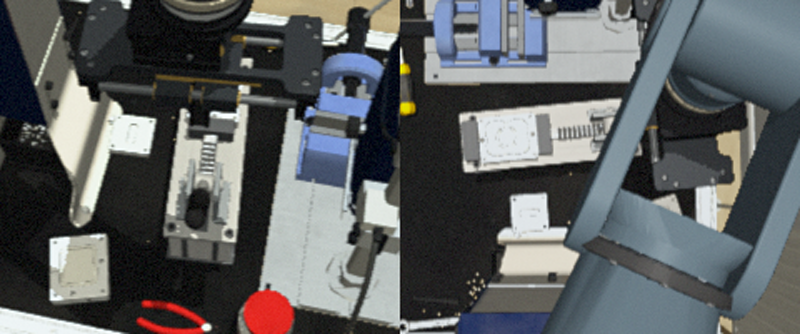

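The top view shows the mould between both jaws with no visible gap and the lever up. I'll do one more confirming stroke, watching force and jaw.

```bash
python3 -m jog '[[0,0,0,0.06,0,0,0],[0,0,0,0.113,0,0,0],[0,-0.013,0,0.113,0,0,0],[0,-0.026,0,0.113,0,0,0],[0,-0.035,0,0.121,0,0,0],[0,-0.043,0,0.129,0,0,0],[0,-0.050,0,0.137,0,0,0],[0,-0.050,0,0.137,0,0,0]]'; python3 -m jog '[[0,-0.007,0,0.009,0,0,0],[0,-0.013,0,0.018,0,0,0],[0,-0.013,0,0.018,0,0,0]]'; python3 -m jog '[[0,-0.005,0,0.01,0,0,0],[0,-0.009,0,0.02,0,0,0],[0,-0.012,0,0.03,0,0,0],[0,-0.0145,0,0.043,0,0,0],[0,-0.0145,0,0.045,0,0,0],[0,-0.0145,0,0.045,0,0,0]]'; python3 -m jog '[[0,0.0025,0,-0.013,0,0,0],[0,0.0055,0,-0.025,0,0,0],[0,0.0095,0,-0.035,0,0,0],[0,0.0145,0,-0.045,0,0,0],[0,0.0205,0,-0.054,0,0,0],[0,0.0275,0,-0.063,0,0,0],[0,0.0345,0,-0.071,0,0,0],[0,0.0425,0,-0.079,0,0,0],[0,0.0515,0,-0.087,0,0,0],[0,0.0645,0,-0.1,0,0,0],[0,0.0775,0,-0.15,0,0,0],[0,0.0775,0,-0.2,0,0,0],[0,0.0775,0,-0.2,0,0,0],[0,0.0775,0,-0.2,0,0,0]]'
python3 look.py 11
python3 -c "
import cv2
b=cv2.imread('pics/top_11.png')[165:215,195:315]
cv2.imwrite('pics/k.png',cv2.resize(b,(720,300),interpolation=2))"
```

```text
time_s: 27.02
position: [0.633, -0.2088, 0.2548]
tcp_rot: [[-0.089, 0.996, 0.007], [0.996, 0.089, -0.003], [-0.004, 0.006, -1.0]]
force: [-1.2, 1.1, 10.8]
opening: 0.007
grasp_force: 4.8
time_s: 27.4
position: [0.6342, -0.221, 0.2393]
tcp_rot: [[-0.089, 0.996, 0.007], [0.996, 0.089, -0.003], [-0.003, 0.007, -1.0]]
force: [-3.4, 3.9, 19.9]
opening: 0.009
grasp_force: 9.9
time_s: 28.15
position: [0.6358, -0.2393, 0.1923]
tcp_rot: [[-0.09, 0.996, 0.007], [0.996, 0.09, -0.01], [-0.01, 0.006, -1.0]]
force: [-2.2, -4.4, 9.5]
opening: 0.003
grasp_force: 4.5
time_s: 29.9
position: [0.6261, -0.1569, 0.388]
tcp_rot: [[-0.09, 0.996, -0.001], [0.996, 0.09, -0.0], [-0.0, -0.001, -1.0]]
force: [0.2, -0.3, -0.5]
opening: 0.001
grasp_force: 0.0
29.9 [-24.   24.9  66.7  -0.   88.4 -29.1] 0.0009098226628118932 [ 0.6261 -0.1569  0.388 ] [ 0.2 -0.3 -0.5]
scene mould 163 (array([ 11.7, -38.7]), array([96.6, 62. ]), 36.6) y [-0.0742  0.0123] 0.118
scene jaw 108 (array([  1.1, -54.5]), array([23.2, 53.8]), 89.8) y [-0.0661 -0.0435] 0.1271
scene jaw_face [ 0.001 -0.039  0.116] 0.97
scene lever_grip [-0.001 -0.236  0.256] 0.56
scene mould_half_clover [0.003 0.001 0.098] 0.39
top mould 874 (array([ -0.3, -16.7]), array([115.1,  68.7]), 89.9) y [-0.0711  0.04  ] 0.1197
top jaw 163 (array([  0. , -52.4]), array([21.6, 55.7]), 89.4) y [-0.0631 -0.0416] 0.1276
top jaw_face [ 0.001 -0.048  0.11 ] 0.57
top lever_grip [-0.114 -0.017  0.001] 0.51
top mould_half_clover [0.004 0.002 0.098] 0.92
```

View pics/k.png

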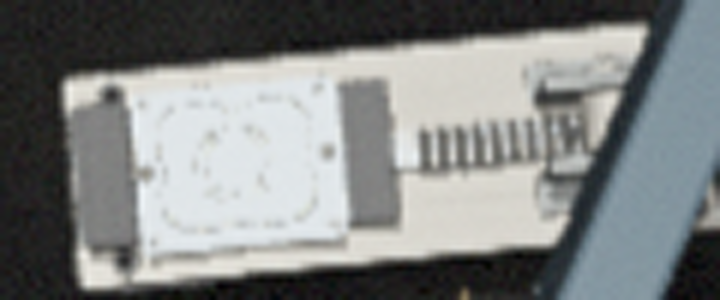

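The close-up shows the clover half tight between the fixed jaw (about x=130) and the moving jaw (about x=345), with no gap. On the fourth stroke the lever was stiff from the top (20 N) and the jaw did not move. The lever is up and the arm is clear, so I'm handing in.

```bash
python3 -c "
from rig import workorder
print(workorder.hand_in())"
```

```text
the job is handed in; nothing more can be done
None
```

The clover mould half is gripped between the jaws with the lever back up and the arm clear of everything; the job is handed in at about 30 s of the 67 s allowed, and the hand-in gave no verdict.

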